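Third hand: hold a heat sink against a sprung stop

TASK

I want to screw the heat sink to the stop plate and need a third hand: pick up the finned heat sink and lay it flat, fins up, lengthwise between the two low guide strips of the fastening fixture, then push its end squarely against the sprung stop plate until the plate has gone back about half of its travel, never all the way. Keep it pressed steadily there with the fingers: the program finishes while still holding, nothing is let go. Leave the white carton and the mug where they are.

Things in the scene. Friction and masses are not known exactly. Their poses are not given: they have to be found in the camera images.
- heatsink: Loose dark finned aluminium heat sink, a block 50 (its x) x 100 (its y, the long way) x 28 mm (z), about 0.24 kg, fins up. Lies on the worktop to the right of the fixture. Origin: centre of its underside. Grip it across the 50 mm; its two ends are alike.
- fixture: Fastening fixture, fixed to the worktop: a flat aluminium bed, its top at z = 10 mm, from x = -85 to 115 and y = -55 to 55 mm. Origin: on the worktop under the place for the work; x runs along the bed towards the sprung stop plate, z up. Behind the plate is a fixed dark spring block (x = 83 to 109 mm, y = -35 to 35 mm, up to z = 52 mm).
- guide (a point): Middle of the guide, on the bed's top (x = -15, y = 0, z = 10 mm of the fixture; axes as the fixture's). Two steel guide strips along x, 120 mm long, stand 5 mm above the bed, one on each side, with inner faces 31 mm and outer faces 37 mm from the middle line.
- half_mark (a point): Middle notch of the scale rail beside the stop (x = 68, y = 44, z = 22 mm of the fixture; the rail is 40 mm long, 8 wide, its top 12 mm above the bed). Three notches 8 mm apart: the pointer on the stop plate stands over the first at rest, over this one at half travel, over the last at full travel.
- stop_plate: Upright steel plate with two screw holes, 10 mm thick (x), 60 wide (y), from 1.5 to 39.5 mm above the bed (z), sliding along the fixture's x on two sprung rods. Origin: middle of its front face, which looks to -x and meets the heat sink, at the level of the bed's top; axes as the fixture's. At rest at x = 55, z = 10 mm of the fixture.
- plate_top (a point): Middle of the top edge of the stop plate (x = 5, y = 0, z = 39.5 mm of the plate), moving with it. The plate slides back along the fixture's x by 16 mm at most. Its springs push back with 4 N at rest and 1 N more for each mm: 12 N at half travel (plate at x = 63 mm of the fixture), 20 N at the end (71 mm). It springs back when let go.
- carton_b: Small white printed carton, 68 x 110 x 51 mm, bystander. Origin: centre of its underside.
- mug: Mug, 81 x 113 (with handle) x 101 mm, bystander. Origin: underside.
Not all that is in view belongs to the job. What is meant by the heatsink is not blue or orange, and is the larger of those in its own colour.

How it is judged:
By the outcome, as a careful person would: the job done as asked, in the order asked, and still so for the second after the job is handed in, while the arm keeps its last pose, push and grip.
It also fails if it takes over 38 s, if anything falls off the work surface, if the arm or the gripper's body presses on something with over 40 N, if the wrist force passes 120 N, or if a joint passes its speed limit or range.

ROBOT

A 6-joint arm with a two-finger parallel gripper is mounted at the origin on the work surface; the furniture and walls round the work are solid. World frame = base frame: x ahead of the robot, y to its left, z up, the work surface at z = 0. Lengths are in mm, angles in rad, forces in N, time in s.
With the tool pointing down it reaches from about 425 to 950 mm from the base axis. Payload 3.5 kg.
Tool frame: the origin (TCP) lies on the centre line of the jaws, within the pads' length; the fingertips stand 17 mm ahead of it and the grasp point (between the pads) lies 2 mm behind it; z points along the fingers, y is the line along which they close (so a half turn about z gives the same grasp; the last joint's range is limited). The gripper opens to 85 mm and grips with 20 to 120 N. Pads are 22 mm wide; open, the fingers measure 114 mm over their backs; the gripper's body (76 mm by 85 mm) begins 54 mm behind the grasp point. The pads swing forward as they close: fully open they stand 13 mm farther back than shut.
Start: joints at [-1.486, 0.286, 1.577, -0, 1.279, -0.15], TCP at [157.063, -656.458, 248.325] pointing down, gripper open.
Joint ranges: [-2.77, 2.77], [-0.9, 2.22], [0.21, 2.48], [-1.53, 4.67], [0.24, 2.81], [-2.84, 2.84]. Speed limits (rad/s): [2.79, 2.79, 3.14, 3.14, 3.14, 3.14].

INTERFACE

Orientations are given as a unit quaternion [w, x, y, z].
In Python, from station import r gives the robot as it stands.
- The arm moves only by the tool step_arm, never from a script. Its argument "motion" is a list of rows, each a list of 3 entries, a list of its own where there are three numbers: the closure, from 0 (fully open) to 1 (shut), then the shift along the tool's x, y, z in mm, then the turn, a rotation vector about the tool's x, y, z in degrees. In form: [[hand, [dx, dy, dz], [ax, ay, az]], ...]. A call has 1 to 8 rows; each row shifts and turns the commanded pose from where the row before left it, along the tool's axes as they then stand; what a row does not reach is not made up. A row lasts 1/8 s, in which the tool goes at most 62.5 mm and 10.7 degrees, less where a joint would pass 70% of its speed; a pose out of reach is approached as far as the arm can. A call with a gripper value outside its range is refused whole. The fingers move at their own pace and stop on an object; "grip_force" is the grip in N (left out, the last holds). Time passes only in rows, so rows that do not move let the fingers close. It gives the time, the measured TCP pose, the force, the opening and the grip force at its end, in the units of the state.
- r.observe(): the state, without advancing time (a new reading comes with each control period).
- r.snapshot(name): name is "scene" or "side" or "wrist"; returns the picture (420x560x3 uint8, red, green, blue); there is no depth.
- r.get_calibration(name): a dict with "intrinsics" (3x3 intrinsics, pixels), "k1" (the pictures are not rectified: a ray, as slopes to the right and down, at radius r is drawn at 1 + k1 r^2 times it, then the intrinsics apply), "R" (3x3) and "t" (3): a world point X has camera coordinates R X + t; the wrist camera has in their place "tool_from_camera" (4x4, takes a point from camera to tool coordinates, whose origin is the TCP and whose axes are the flange's). Camera axes: x right, y down, z forward; pixel columns grow to the right and rows downward; lengths in mm; the calibration is good to about 2 mm. A picture is of the moment at which its call begins: read the wrist's pose just before it. get_calibration takes no time and is no camera call.
- r.close_job(): hands the job in; it is judged then, once.
The state is a dict: "time_s": time; "joint_positions": joint angles; "joint_vel": joint speeds; "tau": joint torques, N m; "tcp_pos": TCP position; "ee_rot": TCP orientation; "contact_force": force on the tool from outside, world axes, zero at the start; "wrist_torque": the same for the moment, N m; "width": finger opening in mm; "finger_force": force on a finger pad.
Only numpy, scipy, OpenCV 4.12 (cv2) and the standard library are available. Lean on these libraries where they do the work, as an engineer would, in place of code of your own. Each camera call takes 0.05 s, during which the arm holds its last target. There are 200 camera calls.

## Working session

There is one attempt and no reset: what is moved stays moved. The work goes in short steps, Python scripts to look and compute and a tool call to move; the robot and the scene stay as the last step left them, time stands still between calls to the robot, and variables do not carry over. Pictures are saved under pics/ and viewed, at most 10 in all, crops included, and the job is handed in when it is done.

Besides the shell and the picture viewer there is one more tool, called after "Emit:" as name(argument=value, ...) on one line, values as JSON. step_arm: Moves the arm, as the interface text tells. Its arguments: {"type":"object","properties":{"motion":{"type":"array","items":{"type":"array"}},"grip_force":{"type":"number"}},"required":["motion"]}

```bash
mkdir -p pics; cat > h.py <<'E'
import numpy as np, cv2
from station import r
from scipy.spatial.transform import Rotation as Ro
def cam(n,s=None):
    c=r.get_calibration(n); K=np.array(c["intrinsics"])
    if "R" in c: R=np.array(c["R"]); t=np.array(c["t"]).ravel()
    else:
        T=np.array(c["tool_from_camera"]); q=s["ee_rot"]; W=Ro.from_quat([q[1],q[2],q[3],q[0]]).as_matrix()
        Rc=W@T[:3,:3]; o=W@T[:3,3]+np.array(s["tcp_pos"]); R=Rc.T; t=-R@o
    return K,c["k1"],R,t
def ray(C,uv):
    K,k,R,t=C; uv=np.atleast_2d(uv).astype(float)
    p=cv2.undistortPoints(uv[:,None],K,np.array([k,0,0,0.]))[:,0]
    return -R.T@t,(np.c_[p,np.ones(len(p))])@R
def onz(C,uv,z):
    o,d=ray(C,uv); return o+d*((z-o[2])/d[:,2])[:,None]
def proj(C,X):
    K,k,R,t=C; return cv2.projectPoints(np.atleast_2d(X).astype(float),cv2.Rodrigues(R)[0],t,K,np.array([k,0,0,0.]))[0][:,0]
def snap(n,f):
    s=r.observe(); im=r.snapshot(n); cv2.imwrite("pics/"+f,im[...,::-1]); return im,cam(n,s),s
E
python3 - <<'E'
from h import *
ims=[snap(n,n+"0.png")[0] for n in("scene","side","wrist")]
print(r.observe())
for n in("scene","side"):
  C=cam(n); print(n,-C[2].T@C[3],C[2][2])
E
```

```text
{'time_s': 0.15, 'joint_positions': array([-1.48600728e+00,  2.87010694e-01,  1.57780338e+00,  2.13316462e-05,
        1.27862601e+00, -1.50036459e-01]), 'joint_vel': array([-0.00138284,  0.00045755, -0.00327552, -0.001081  , -0.00060418,
        0.00035871]), 'tau': array([-1.12095036e-04, -4.06605005e+01, -2.93142575e+01, -1.71299553e-04,
        3.98289005e-03,  1.10270790e-06]), 'tcp_pos': array([ 157.02378633, -655.99941463,  247.25277807]), 'ee_rot': array([-9.22888426e-04,  9.93114975e-01,  1.17140057e-01,  4.03351377e-05]), 'contact_force': array([-1.02248269,  0.504128  , -0.2399477 ]), 'wrist_torque': array([-0.04310682,  0.05946602, -0.02716815]), 'finger_force': 0.0, 'width': 85.2044788434813}
scene [-578.90555563  527.90619148  651.89185945] [ 0.73188131 -0.54342935 -0.4111378 ]
side [  392.57644072 -1299.6572731    808.17308377] [ 0.07149356  0.80872356 -0.58382778]
```

View pics/scene0.png

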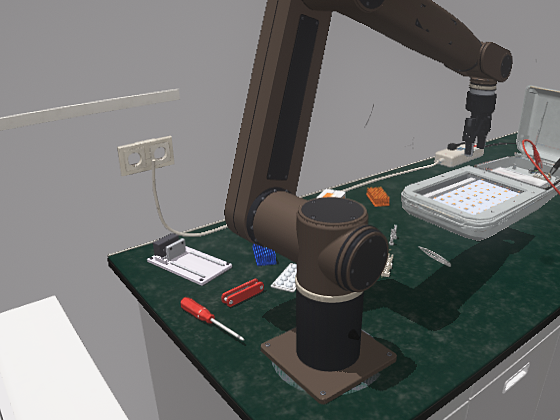

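View pics/side0.png

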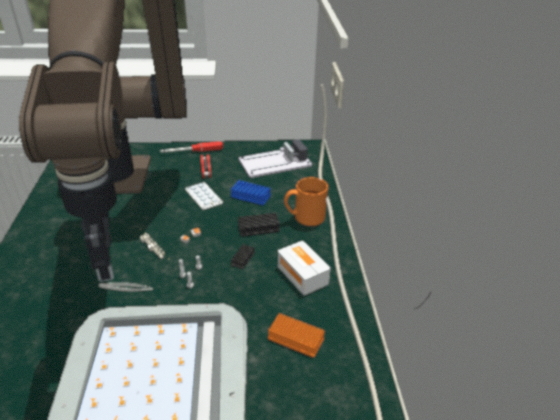

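The side view shows the dark heat sink at about (260,224) and a smaller dark one at (243,256). The fixture is at (275,160), with its stop at the right end near (297,150). The mug is at (310,202) and the carton at (303,267). In the scene view the fixture is at (190,260), with its stop at the far-left end.

```bash
python3 - <<'E'
from h import *
C=cam("side")
for n,p,z in(("hs",(260,222),20),("small",(243,256),10),("fixL",(240,160),10),("fixbot",(257,174),10),("stop",(290,155),20),("fixRbot",(311,165),10),("mug",(312,222),0),("mugtop",(311,184),100),("carton",(303,270),25)): print(n,onz(C,p,z)[0].round())
C=cam("scene")
for n,p,z in(("near corner",(205,283),10),("right",(231,264),10),("left",(149,263),10)): print(n,onz(C,p,z)[0].round())
s=r.observe();print(cam("wrist",s)[0], r.get_calibration("wrist")["tool_from_camera"])
im=cv2.imread("pics/side0.png")[130:300,180:350]
cv2.imwrite("pics/c1.png",cv2.resize(im,None,fx=3.5,fy=3.5,interpolation=cv2.INTER_CUBIC))
E
```

```text
hs [ 425. -272.   20.]
small [ 381. -389.   10.]
fixL [376.  60.  10.]
fixbot [426. -24.  10.]
stop [532.  68.  20.]
fixRbot [593.  21.  10.]
mug [ 563. -252.   -0.]
mugtop [ 559. -222.  100.]
carton [ 516. -462.   25.]
near corner [360.  69.  10.]
right [399. -26.  10.]
left [531. 138.  10.]
[[349.6632142    0.         278.49325476]
 [  0.         349.6632142  206.56489509]
 [  0.           0.           1.        ]] [[ 5.74743970e-06 -9.49362868e-01 -3.14181706e-01  8.08253053e+01]
 [ 9.99999987e-01 -4.56834403e-05  1.56335015e-04 -7.98043602e-02]
 [-1.62771559e-04 -3.14181702e-01  9.49362856e-01 -1.25520856e+02]
 [ 0.00000000e+00  0.00000000e+00  0.00000000e+00  1.00000000e+00]]
```

View pics/c1.png

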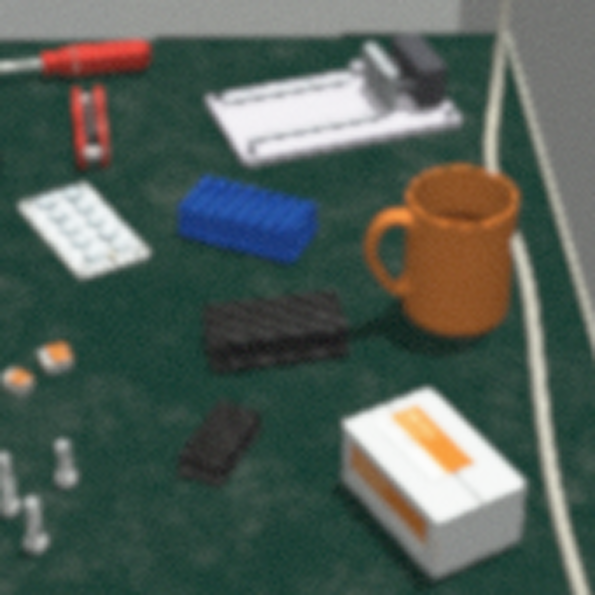

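The crop shows the dark heat sink lying roughly along world x, fins up. The mug handle is just to its right, the blue decoy is behind it and the small black decoy is in front. The fixture's axis is yawed by about 15°. I'll move the wrist camera over the heat sink.

Emit:
step_arm(motion=[[0, [40, -37, 0], [0, 0, 0]], [0, [40, -37, 0], [0, 0, 0]], [0, [40, -37, 0], [0, 0, 0]], [0, [40, -37, 0], [0, 0, 0]], [0, [40, -37, 0], [0, 0, 0]], [0, [40, -37, 0], [0, 0, 0]], [0, [40, -37, 0], [0, 0, 0]], [0, [0, 0, 0], [0, 0, 0]]], grip_force=40)

```text
time_s: 1.15
tcp_pos: [370.4, -336.6, 248.0]
ee_rot: [-0.0, 0.993, 0.12, 0.0]
contact_force: [-1.2, -0.5, 0.7]
width: 85.5
finger_force: 0.0
```

```bash
python3 - <<'E'
from h import *
im,C,s=snap("wrist","w1.png"); print(s["tcp_pos"],s["ee_rot"],s["joint_positions"])
E
```

```text
[ 370.42637158 -336.5765025   248.02760913] [-3.90632455e-04  9.92808181e-01  1.19715341e-01  2.47788900e-05] [-9.40747850e-01 -1.04623723e-01  1.99710880e+00  4.47541452e-04
  1.24976524e+00  3.89900786e-01]
```

View pics/w1.png

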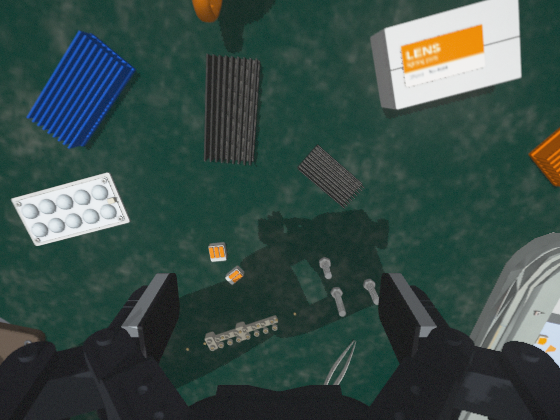

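The wrist view shows the dark heat sink at columns 205–262, rows 52–165. The mug handle is above it at about (232,40), clear of its far end. The smaller decoy is at (330,175).

```bash
cat >> h.py <<'E'
def block(im,C,roi,z,s):
    x0,x1,y0,y1=roi; b=im[y0:y1,x0:x1].astype(int)
    print("px samples hs/bg",im[108,230],im[108,150],im[45,228] )
    m=((b[...,1]-b[...,0])<12).astype(np.uint8)
    m=cv2.morphologyEx(m,cv2.MORPH_CLOSE,np.ones((7,7),np.uint8)); m=cv2.morphologyEx(m,cv2.MORPH_OPEN,np.ones((9,9),np.uint8))
    c=max(cv2.findContours(m,0,2)[0],key=cv2.contourArea)[:,0]+[x0,y0]
    P=onz(C,c,z)[:,:2].astype(np.float32); rc=cv2.minAreaRect(P); B=cv2.boxPoints(rc)
    i=int(np.linalg.norm(B[1]-B[0])<np.linalg.norm(B[2]-B[1])); d=B[i+1]-B[i]; yaw=np.degrees(np.arctan2(d[1],d[0]))%180
    print("ctr",rc[0],"size",rc[1],"yaw",yaw,"px",c.min(0),c.max(0)); return np.array(rc[0]),yaw
def totool(s,w):
    q=s["ee_rot"]; return Ro.from_quat([q[1],q[2],q[3],q[0]]).inv().apply(w)
E
python3 - <<'E'
from h import *
s=r.observe(); im=cv2.imread("pics/w1.png")[...,::-1]; C=cam("wrist",s)
for z in(28,14):
  c,y=block(im,C,(185,285,42,185),z,s)
print(totool(s,np.r_[c,0]-np.array(s["tcp_pos"])), "toolx yaw",np.degrees(2*np.arctan2(s["ee_rot"][2],s["ee_rot"][1])))
E
```

```text
px samples hs/bg [51 54 52] [37 69 59] [32 50 45]
ctr (419.05517578125, -279.227783203125) size (98.88117980957031, 49.84925079345703) yaw 8.658962 px [204  55] [259 163]
px samples hs/bg [51 54 52] [37 69 59] [32 50 45]
ctr (417.87188720703125, -277.6165466308594) size (102.88592529296875, 51.868167877197266) yaw 8.658956 px [204  55] [259 163]
[ 61.1755352  -47.52628087 248.15262068] toolx yaw 13.644261619219371
```

The heat sink measures 98.9 x 49.8 mm on its top plane, which matches, with its centre at (419,-279) and a yaw of 8.7°. Before grasping I'll look at the fixture with the hand empty.

Emit:
step_arm(motion=[[0, [24, -45, 0], [0, 0, 0]], [0, [24, -45, 0], [0, 0, 0]], [0, [24, -45, 0], [0, 0, 0]], [0, [24, -45, 0], [0, 0, 0]], [0, [24, -45, 0], [0, 0, 0]], [0, [24, -45, 0], [0, 0, 0]], [0, [24, -45, 0], [0, 0, 0]], [0, [0, 0, 0], [0, 0, 0]]])

```text
time_s: 2.2
tcp_pos: [459.7, 7.3, 248.3]
ee_rot: [-0.0, 0.993, 0.119, -0.0]
contact_force: [0.6, -0.8, 0.7]
width: 85.3
finger_force: 0.0
```

```bash
python3 - <<'E'
from h import *
im,C,s=snap("wrist","w2.png"); print(s["tcp_pos"],s["ee_rot"],s["joint_positions"]); import pickle; pickle.dump({k:s[k] for k in("tcp_pos","ee_rot")},open("s2.pkl","wb"))
E
```

```text
[459.73754144   7.34189144 248.27520128] [-1.66465914e-05  9.92912040e-01  1.18851488e-01 -5.82918594e-05] [-2.05274348e-01 -2.06053495e-01  2.08516074e+00 -5.88122849e-06
  1.26260653e+00  1.12725758e+00]
```

View pics/w2.png

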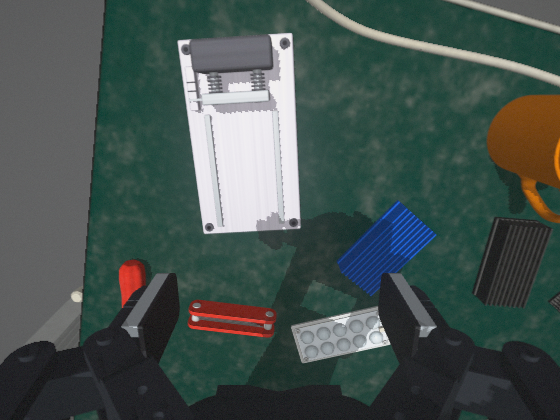

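The fixture is fully in view. Its bed corners are at about (179,41), (291,34), (299,229) and (204,234), the stop plate spans about (203–268, 97), and the pointer and rail are at (193,100).

```bash
python3 - <<'E'
from h import *; import pickle
s=pickle.load(open("s2.pkl","rb")); im=cv2.imread("pics/w2.png")[...,::-1]; C=cam("wrist",s)
b=im[20:245,165:310].astype(int)
m=((b.min(2)>135)).astype(np.uint8)
m=cv2.morphologyEx(m,cv2.MORPH_OPEN,np.ones((3,3),np.uint8))
c=np.vstack(cv2.findContours(m,0,2)[0])
hull=cv2.convexHull(c)[:,0]+[165,20]
P=onz(C,hull,10)[:,:2]; rc=cv2.minAreaRect(P.astype(np.float32)); print(rc)
q=cv2.approxPolyDP(hull,8,True)[:,0]; X=onz(C,q,10)[:,:2]; print(q.tolist(),X.round(1).tolist())
# guides: fit yaw from box
B=cv2.boxPoints(rc); i=int(np.linalg.norm(B[1]-B[0])<np.linalg.norm(B[2]-B[1])); d=B[i+1]-B[i]; d=d*np.sign(d[0]); d/=np.linalg.norm(d)
yaw=np.degrees(np.arctan2(d[1],d[0])); o=np.array(rc[0])-15*d
print("yaw",yaw,"origin",o)
n=np.array([-d[1],d[0]]); F=lambda x,y,z:np.r_[o+x*d+y*n,z]
pts={"holeBL?":(-80,50,10),"g1a":(-75,34,15),"g1b":(45,34,15),"g2a":(-75,-34,15),"g2b":(45,-34,15),"ptopL":(55,30,49.5),"ptopR":(55,-30,49.5),"half":(68,44,22),"blkL":(83,35,52),"blkR":(83,-35,52)}
for k,v in pts.items(): print(k,proj(C,F(*v))[0].round(1))
v=im[10:290,160:320].copy(); 
big=cv2.resize(v[...,::-1],None,fx=2.1*1.0,fy=2.1,interpolation=cv2.INTER_CUBIC)
for k,p in pts.items():
  u=(proj(C,F(*p))[0]-[160,10]+.5)*2.1; cv2.circle(big,tuple(int(a) for a in u),2,(0,0,255),-1)
cv2.imwrite("pics/w2c.png",big)
E
```

```text
((481.2994384765625, 49.70357894897461), (198.79811096191406, 109.28024291992188), 17.021549224853516)
[[299, 228], [204, 233], [178, 40], [291, 33]] [[402.1, -30.2], [371.1, 72.0], [560.3, 129.8], [591.4, 27.2]]
yaw 17.021547 origin [466.95651722  45.31260872]
holeBL? [206.8 229.6]
g1a [219.8 226.3]
g1b [206.3 114.1]
g2a [281.4 223. ]
g2b [274.6 109.9]
ptopL [201.8 104.7]
ptopR [269.  100.6]
half [191.5  90.4]
blkL [191.3  71.4]
blkR [272.5  66.2]
```

View pics/w2c.png

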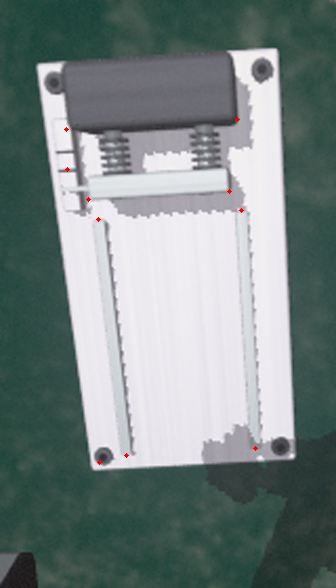

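The projected fixture model agrees with the picture to 1–2 mm, giving an origin of (467,45.3) and a yaw of 17.0°. Next I go back over the heat sink and align to it.

Emit:
step_arm(motion=[[0, [0, 0, 0], [0, 0, 5]], [0, [-14, 46, 0], [0, 0, 0]], [0, [-14, 46, 0], [0, 0, 0]], [0, [-14, 46, 0], [0, 0, 0]], [0, [-14, 46, 0], [0, 0, 0]], [0, [-14, 46, 0], [0, 0, 0]], [0, [-14, 46, 30], [0, 0, 0]], [0, [0, 0, 60], [0, 0, 0]]])

```text
time_s: 3.25
tcp_pos: [416.7, -286.4, 160.7]
ee_rot: [0.004, 0.998, 0.07, 0.003]
contact_force: [1.2, 0.3, -0.7]
width: 85.4
finger_force: 0.0
```

Emit:
step_arm(motion=[[0, [0, 0, 30], [0, 0, 0]], [0, [0, 0, 0], [0, 0, 0]], [0, [0, 0, 0], [0, 0, 0]]])

```text
time_s: 3.62
tcp_pos: [416.9, -281.1, 129.9]
ee_rot: [0.001, 0.997, 0.073, 0.001]
contact_force: [0.5, -0.1, -0.8]
width: 85.3
finger_force: 0.0
```

```bash
python3 - <<'E'
from h import *
im,C,s=snap("wrist","w3.png")
c=np.array([419.05,-279.2]); print(s["tcp_pos"],"toolx yaw",np.degrees(2*np.arctan2(s["ee_rot"][2],s["ee_rot"][1])))
print("tool delta",totool(s,np.r_[c,24]-s["tcp_pos"]))
E
```

```text
[ 416.90126058 -281.08242452  129.88621806] toolx yaw 8.361300335601873
tool delta [  2.25800084  -1.78147656 105.88569096]
```

View pics/w3.png

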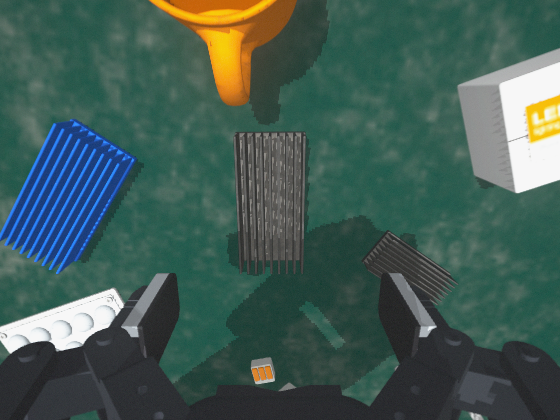

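The heat sink sits between the jaws, at columns 235–307 and rows 132–272. The small decoy (362–456, 232–300) is near the right finger, so I'll check the clearance.

```bash
python3 - <<'E'
from h import *
s=r.observe(); im=cv2.imread("pics/w3.png")[...,::-1]; C=cam("wrist",s)
c,y=block(im,C,(215,330,112,290),28,s)
print("delta",totool(s,np.r_[c,24]-s["tcp_pos"]))
for p in((235,132),(306,132),(236,272),(301,273)): print(p,totool(s,onz(C,p,28)[0]-s["tcp_pos"]).round(1))
for p in((362,262),(390,232),(456,280),(378,275)): print("small",p,[totool(s,onz(C,p,z)[0]-s["tcp_pos"]).round(1).tolist() for z in(0,18)])
E
```

```text
px samples hs/bg [58 95 80] [45 92 79] [247 197  10]
ctr (421.6322021484375, -274.93121337890625) size (101.90316009521484, 46.55511474609375) yaw 8.702141 px [234 132] [305 273]
delta [  4.92100977  -5.78688753 106.45537869]
(235, 132) [ 55.8 -28.  102.5]
(306, 132) [ 55.7  17.6 102.6]
(236, 272) [-45.  -31.1 102.3]
(301, 273) [-45.9  16.4 102.4]
small (362, 262) [[-51.5, 68.0, 130.6], [-42.2, 63.2, 112.6]]
small (390, 232) [[-25.2, 88.2, 130.7], [-17.7, 82.0, 112.7]]
small (456, 280) [[-68.3, 147.4, 130.8], [-57.8, 137.1, 112.8]]
small (378, 275) [[-63.4, 82.1, 130.6], [-53.3, 76.3, 112.6]]
```

The decoy is clear of the fingers, at least 68 mm away against the 57 mm they need. I'll correct by (4,-5), descend and grip.

Emit:
step_arm(motion=[[0, [4, -5, 30], [0, 0, 0]], [0, [0, 0, 40], [0, 0, 0]], [0, [0, 0, 26], [0, 0, 0]], [0, [0, 0, 10], [0, 0, 0]], [0, [0, 0, 0], [0, 0, 0]], [0, [0, 0, 0], [0, 0, 0]]])

```text
time_s: 4.42
tcp_pos: [421.1, -274.9, 24.1]
ee_rot: [0.001, 0.997, 0.074, 0.001]
contact_force: [-0.9, -1.2, -0.1]
width: 85.5
finger_force: 0.0
```

Emit:
step_arm(motion=[[1, [0, 0, 0], [0, 0, 0]], [1, [0, 0, 0], [0, 0, 0]], [1, [0, 0, 0], [0, 0, 0]], [1, [0, 0, 0], [0, 0, 0]], [1, [0, 0, 0], [0, 0, 0]], [1, [0, 0, 0], [0, 0, 0]]], grip_force=60)

```text
time_s: 5.18
tcp_pos: [420.6, -274.5, 23.5]
ee_rot: [0.001, 0.997, 0.074, 0.001]
contact_force: [-0.5, 0.3, 6.5]
width: 48.6
finger_force: 65.2
```

Emit:
step_arm(motion=[[1, [0, 0, -10], [0, 0, 0]], [1, [0, 0, -40], [0, 0, 0]], [1, [0, 0, -50], [0, 0, 0]], [1, [0, 0, -30], [0, 0, 0]], [1, [0, 0, 0], [0, 0, 0]], [1, [0, 0, 0], [0, 0, 0]]])

```text
time_s: 5.92
tcp_pos: [418.8, -272.7, 150.3]
ee_rot: [-0.001, 0.997, 0.074, -0.001]
contact_force: [-0.5, -0.7, -2.9]
width: 48.7
finger_force: 64.2
```

```bash
python3 - <<'E'
from h import *
im,C,s=snap("wrist","w4.png")
o=np.array([466.96,45.31]); a=np.radians(17.02); d=np.array([np.cos(a),np.sin(a)])
yaw=2*np.arctan2(s["ee_rot"][2],s["ee_rot"][1]); print(s["tcp_pos"],np.degrees(yaw),s["contact_force"],s["width"],s["joint_positions"][5])
t=o-12*d; print(t)
Rz=lambda q:np.array([[np.cos(q),np.sin(q)],[np.sin(q),-np.cos(q)]])
print("in current frame",Rz(yaw)@(t-s["tcp_pos"][:2]), "after turn", Rz(a)@(t-s["tcp_pos"][:2]))
E
```

```text
[ 418.8126489  -272.6708338   150.25168732] 8.45237537644589 [-0.46618194 -0.69702586 -2.88571636] 48.74269301977829 0.6428220871134604
[455.48556831  41.797534  ]
in current frame [  82.49744338 -305.66227965] after turn [ 127.11336329 -289.96111849]
```

View pics/w4.png

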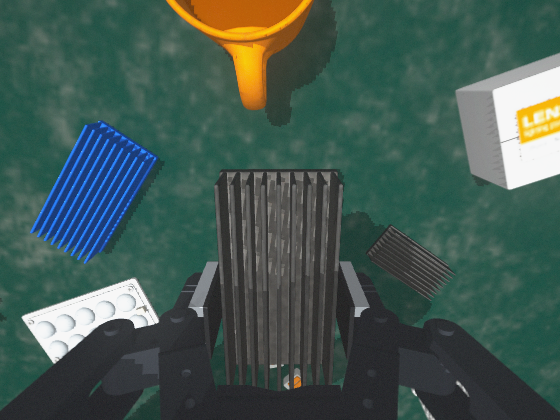

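The heat sink is gripped centrally and square to the tool (columns 218–342, front edge at row 172). I'll turn to the fixture yaw and carry it over.

Emit:
step_arm(motion=[[1, [0, 0, 0], [0, 0, -8.6]], [1, [21, -48, 0], [0, 0, 0]], [1, [21, -48, 0], [0, 0, 0]], [1, [21, -48, 0], [0, 0, 0]], [1, [21, -48, 0], [0, 0, 0]], [1, [21, -48, 0], [0, 0, 0]], [1, [21, -48, 0], [0, 0, 0]], [1, [0, 0, 0], [0, 0, 0]]])

```text
time_s: 6.98
tcp_pos: [454.2, 41.7, 149.9]
ee_rot: [-0.001, 0.989, 0.151, -0.002]
contact_force: [0.7, -0.5, -3.4]
width: 48.8
finger_force: 64.3
```

Emit:
step_arm(motion=[[1, [0, 0, 40], [0, 0, 0]], [1, [0, 0, 30], [0, 0, 0]], [1, [0, 0, 0], [0, 0, 0]], [1, [0, 0, 0], [0, 0, 0]]])

```text
time_s: 7.48
tcp_pos: [456.3, 37.9, 82.6]
ee_rot: [0.0, 0.989, 0.148, 0.0]
contact_force: [0.2, -0.3, -2.6]
width: 49.0
finger_force: 64.2
```

```bash
cat >> h.py <<'E'
o=np.array([466.96,45.31]); A=np.radians(17.02); d=np.array([np.cos(A),np.sin(A)]); n=np.array([-d[1],d[0]])
def fx(p): return np.array([(p[:2]-o)@d,(p[:2]-o)@n,p[2]])
E
python3 - <<'E'
from h import *
im,C,s=snap("wrist","w5.png")
q=s["ee_rot"]; print(s["tcp_pos"],q,"yaw",np.degrees(2*np.arctan2(q[2],q[1])),s["contact_force"],s["width"],"fix",fx(s["tcp_pos"]))
for p in((218,172),(342,172)): print(totool(s,onz(C,p,s["tcp_pos"][2]+4.5)[0]-s["tcp_pos"]))
E
```

```text
[456.25117776  37.94363067  82.58639387] [7.22170118e-05 9.89002428e-01 1.47899264e-01 2.80431344e-05] yaw 17.010410874605288 [ 0.19713619 -0.28529627 -2.57221915] 48.97241435292032 fix [-12.39598093  -3.90921064  82.58639387]
[ 53.63356808 -21.40917436  -4.50140653]
[53.63098591 22.37211185 -4.49478948]
```

View pics/w5.png

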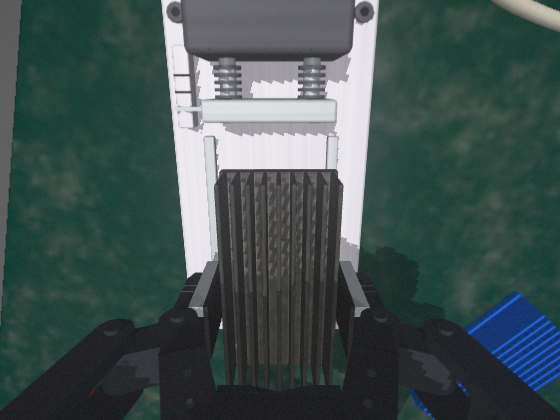

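The guides (205–215 and 328–337) are centred on column 271 while the tool is at 280. That puts the block about 4 mm to the right, agreeing with the pose reading of -3.9. I'll correct and lower.

Emit:
step_arm(motion=[[1, [0, -4, 0], [0, 0, 0]], [1, [0, 0, 25], [0, 0, 0]], [1, [0, 0, 18], [0, 0, 0]], [1, [0, 0, 0], [0, 0, 0]], [1, [0, 0, 3], [0, 0, 0]], [1, [0, 0, 0], [0, 0, 0]]])

```text
time_s: 8.28
tcp_pos: [455.5, 42.3, 37.2]
ee_rot: [0.0, 0.989, 0.148, 0.001]
contact_force: [-0.0, 0.0, -3.3]
width: 48.8
finger_force: 64.2
```

Emit:
step_arm(motion=[[1, [0, 0, 1], [0, 0, 0]], [1, [0, 0, 1], [0, 0, 0]], [1, [0, 0, 0], [0, 0, 0]], [1, [0, 0, 0], [0, 0, 0]]])

```text
time_s: 8.78
tcp_pos: [454.8, 42.3, 34.3]
ee_rot: [-0.0, 0.989, 0.148, -0.0]
contact_force: [-0.5, 0.2, -3.1]
width: 48.8
finger_force: 64.2
```

Emit:
step_arm(motion=[[1, [0, 0, 0.5], [0, 0, 0]], [1, [0, 0, 0.5], [0, 0, 0]], [1, [0, 0, 0], [0, 0, 0]], [1, [0, 0, 0], [0, 0, 0]]])

```text
time_s: 9.28
tcp_pos: [454.8, 42.3, 33.5]
ee_rot: [0.0, 0.989, 0.148, -0.0]
contact_force: [-2.1, -0.4, -0.8]
width: 48.6
finger_force: 64.6
```

Emit:
step_arm(motion=[[1, [0, 0, 0.5], [0, 0, 0]], [1, [0, 0, 0], [0, 0, 0]], [1, [0, 0, 0], [0, 0, 0]]])

```text
time_s: 9.65
tcp_pos: [454.8, 42.3, 33.5]
ee_rot: [-0.0, 0.989, 0.148, -0.0]
contact_force: [-3.5, 0.1, 4.3]
width: 48.9
finger_force: 65.3
```

Bed contact came at exactly the expected height (33.5). Now I push towards the stop.

Emit:
step_arm(motion=[[1, [4, 0, 0], [0, 0, 0]], [1, [4, 0, 0], [0, 0, 0]], [1, [3, 0, 0], [0, 0, 0]], [1, [0, 0, 0], [0, 0, 0]], [1, [0, 0, 0], [0, 0, 0]]])

```text
time_s: 10.28
tcp_pos: [464.9, 45.3, 33.5]
ee_rot: [0.0, 0.989, 0.148, -0.001]
contact_force: [-5.9, -1.1, 6.1]
width: 48.6
finger_force: 65.7
```

Emit:
step_arm(motion=[[1, [2, 0, 0], [0, 0, 0]], [1, [2, 0, 0], [0, 0, 0]], [1, [2, 0, 0], [0, 0, 0]], [1, [0, 0, 0], [0, 0, 0]], [1, [0, 0, 0], [0, 0, 0]]])

```text
time_s: 10.9
tcp_pos: [470.3, 47.0, 33.5]
ee_rot: [0.0, 0.989, 0.148, -0.001]
contact_force: [-6.9, -0.9, 8.2]
width: 48.6
finger_force: 65.7
```

```bash
python3 - <<'E'
from h import *
im,C,s=snap("wrist","w6.png")
f=s["contact_force"]; q=s["ee_rot"]
print(fx(s["tcp_pos"]),"F along/side/z",f[:2]@d,f[:2]@n,f[2],"yaw",np.degrees(2*np.arctan2(q[2],q[1])),q,s["width"])
print("pred notch px",[proj(C,np.r_[o+x*d+44*n,22])[0].round(1).tolist() for x in(60,68,76)],"plate front top",[proj(C,np.r_[o+x*d,49.5])[0].round(1).tolist() for x in(55,63)])
cv2.imwrite("pics/w6c.png",cv2.resize(im[0:200,150:390,::-1],None,fx=3,fy=3,interpolation=cv2.INTER_CUBIC))
E
```

```text
[ 3.74332326  0.66442279 33.45646712] F along/side/z -6.8717911288484785 1.1291504208536274 8.209836601041754 yaw 17.076362964448027 [ 1.08116418e-04  9.88916082e-01  1.48468292e-01 -1.46177105e-03] 48.5973647388582
pred notch px [[168.7, 156.4], [166.6, 135.9], [164.5, 114.5]] plate front top [[280.9, 187.3], [280.9, 162.9]]
```

View pics/w6c.png

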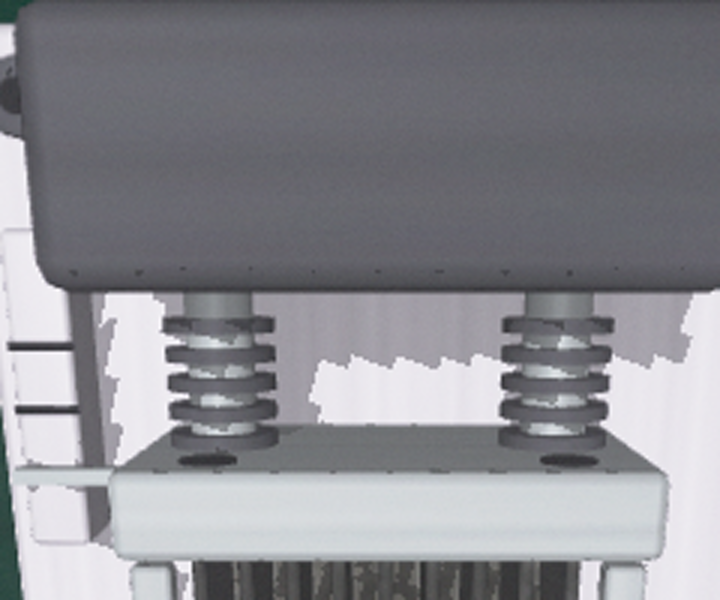

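The pointer is at row 158, over the first notch (expected near 157). The half notch is at 136 and the last at 115. So the plate is still at rest, with the heat sink just touching or about to. I'll advance in small steps.

Emit:
step_arm(motion=[[1, [1.5, 0, 0], [0, 0, 0]], [1, [1.5, 0, 0], [0, 0, 0]], [1, [1, 0, 0], [0, 0, 0]], [1, [1, 0, 0], [0, 0, 0]], [1, [0, 0, 0], [0, 0, 0]], [1, [0, 0, 0], [0, 0, 0]]])

```text
time_s: 11.7
tcp_pos: [472.4, 47.7, 33.5]
ee_rot: [0.0, 0.989, 0.149, -0.006]
contact_force: [-16.3, -5.6, 17.4]
width: 48.6
finger_force: 66.9
```

```bash
cat > m.py <<'E'
from h import *; import sys
im,C,s=snap("wrist",sys.argv[1])
f=s["contact_force"]; q=s["ee_rot"]
print(fx(s["tcp_pos"]),"F along/side/z",f[:2]@d,f[:2]@n,f[2],"yaw",np.degrees(2*np.arctan2(q[2],q[1])),s["width"])
N=[proj(C,np.r_[o+x*d+44*n,22])[0] for x in(60,68,76)]; print("notches pred",np.round(N,1).tolist())
g=im.astype(int).sum(2)/3
u=int(N[1][0])-3; col=g[95:185,u:u+6].mean(1)   # along the rail
print("rail col",u,[(95+i,int(v)) for i,v in enumerate(col) if v<col.max()-25])
E
python3 m.py w7.png
```

```text
[ 5.94946789  0.72408527 33.46228784] F along/side/z -17.233575038972017 -0.6142488980121144 17.41356210957816 yaw 17.118813251363044 48.55478866767967
notches pred [[169.2, 161.9], [167.1, 141.5], [165.0, 120.3]]
rail col 164 [(95, 99), (96, 97), (97, 96), (98, 96), (99, 104), (100, 115), (101, 125), (102, 137), (103, 201), (119, 172), (120, 81), (121, 63), (122, 104), (140, 206), (141, 91), (142, 62), (143, 62), (160, 196), (161, 116), (162, 181), (163, 208), (164, 211), (165, 210), (166, 210)]
```

```bash
cat > p.py <<'E'
from h import *
def plate(im,C,verbose=1):
    g=im.astype(int).sum(2)/3; out=[]
    c0=int(proj(C,np.r_[o+60*d,49.5])[0][0])
    for cc in (c0-25,c0,c0+25):
        col=g[115:215,cc-4:cc+5].mean(1); gr=np.diff(col)
        # rear top edge: dark rear face -> light top; front edge: light -> dark fins
        i=int(np.argmax(col[:]>1e9)) 
        pr=proj(C,np.r_[o+60*d,49.5])[0][1]-115
        lo=max(0,int(pr-40)); 
        up=lo+int(np.argmax(gr[lo:lo+75])); dn=lo+int(np.argmin(gr[lo:lo+75]))
        out.append([fx(onz(C,(cc,115+k+.5+.5),49.5)[0])[0].round(1) for k in(up,dn)])
        if verbose: print(cc,[int(v) for v in col[::3]])
    return out
if __name__=="__main__":
    import pickle
    s=r.observe(); print(plate(cv2.imread("pics/w7.png")[...,::-1],cam("wrist",s)))
    # w6: same tool attitude, TCP 2.2 mm further back
    s6=dict(s); s6["tcp_pos"]=np.r_[o+3.743*d+.664*n,33.456]; s6["ee_rot"]=np.array([1.08e-4,.988916,.148468,-.00146])
    print(plate(cv2.imread("pics/w6.png")[...,::-1],cam("wrist",s6)))
E
python3 p.py
```

```text
256 [160, 161, 160, 160, 201, 208, 209, 218, 205, 193, 202, 115, 115, 113, 116, 116, 117, 190, 215, 215, 215, 217, 217, 210, 212, 212, 187, 81, 75, 70, 69, 75, 74, 72]
281 [163, 164, 165, 187, 218, 235, 235, 235, 235, 235, 235, 115, 115, 113, 116, 117, 118, 190, 213, 214, 214, 216, 216, 209, 211, 212, 163, 75, 74, 75, 79, 76, 74, 73]
306 [161, 161, 161, 185, 231, 232, 232, 232, 232, 232, 232, 113, 114, 112, 115, 117, 117, 188, 212, 213, 214, 215, 214, 208, 211, 212, 159, 74, 73, 72, 68, 68, 71, 69]
[[np.float64(64.7), np.float64(55.2)], [np.float64(64.8), np.float64(55.2)], [np.float64(64.8), np.float64(55.2)]]
255 [160, 160, 192, 201, 200, 209, 217, 185, 193, 115, 113, 112, 115, 116, 147, 203, 216, 216, 216, 218, 214, 211, 213, 197, 93, 82, 77, 72, 67, 65, 73, 69, 66, 62]
280 [163, 163, 195, 234, 234, 235, 235, 234, 235, 119, 114, 113, 114, 116, 138, 202, 215, 215, 216, 217, 213, 209, 214, 197, 92, 81, 78, 74, 85, 82, 77, 72, 71, 81]
305 [160, 176, 215, 232, 231, 232, 231, 231, 231, 119, 114, 111, 114, 115, 144, 200, 214, 214, 215, 216, 213, 208, 213, 197, 81, 73, 73, 74, 74, 68, 70, 72, 71, 65]
[[np.float64(64.5), np.float64(55.1)], [np.float64(64.6), np.float64(55.1)], [np.float64(64.6), np.float64(55.1)]]
```

Tracking the plate edges puts its front at x = 55.1, so it is still at rest while the downward press has grown to 17 N. I'll relieve the vertical load a little before pushing on.

Emit:
step_arm(motion=[[1, [0, 0, -0.6], [0, 0, 0]], [1, [0, 0, -0.6], [0, 0, 0]], [1, [0, 0, 0], [0, 0, 0]], [1, [0, 0, 0], [0, 0, 0]]])

```text
time_s: 12.25
tcp_pos: [473.5, 48.1, 33.5]
ee_rot: [0.0, 0.989, 0.148, -0.003]
contact_force: [-8.4, -3.6, 5.2]
width: 48.8
finger_force: 65.2
```

```bash
cat > m.py <<'E'
from h import *; import sys; from p import plate
im,C,s=snap("wrist",sys.argv[1])
f=s["contact_force"]; q=s["ee_rot"]; W=Ro.from_quat([q[1],q[2],q[3],q[0]]).as_matrix()
print("t",s["time_s"],fx(s["tcp_pos"]).round(2),"F",(f[:2]@d).round(1),(f[:2]@n).round(1),f[2].round(1),"yaw",np.degrees(2*np.arctan2(q[2],q[1])).round(2),"pitch: tool z in fix x,y deg",np.degrees([W[:2,2]@d,W[:2,2]@n]).round(2),"w",s["width"])
print("plate rear/front top",[[float(v) for v in a] for a in plate(im,C,0)])
E
python3 m.py w8.png
```

```text
t 12.25 [ 7.05  0.79 33.52] F -9.0 -1.0 5.2 yaw 17.05 pitch: tool z in fix x,y deg [-0.38  0.04] w 48.77205043371709
plate rear/front top [[65.7, 71.4], [65.7, 56.5], [65.7, 56.5]]
```

The plate has started to move, by about 1.3 mm. I'll continue, easing off slightly more.

Emit:
step_arm(motion=[[1, [1.5, 0, -0.3], [0, 0, 0]], [1, [1.5, 0, 0], [0, 0, 0]], [1, [1, 0, 0], [0, 0, 0]], [1, [0, 0, 0], [0, 0, 0]], [1, [0, 0, 0], [0, 0, 0]]])

```text
time_s: 12.92
tcp_pos: [476.1, 48.9, 33.5]
ee_rot: [0.0, 0.989, 0.148, -0.005]
contact_force: [-11.1, -6.7, 7.0]
width: 48.8
finger_force: 65.7
```

```bash
python3 m.py w9.png
```

```text
t 12.925 [ 9.78  0.81 33.55] F -12.6 -3.2 7.0 yaw 17.07 pitch: tool z in fix x,y deg [-0.59  0.06] w 48.838479003339394
plate rear/front top [[68.5, 59.0], [68.5, 59.0], [68.5, 59.0]]
```

Emit:
step_arm(motion=[[1, [0, 0, 0], [0, 0.6, 0]], [1, [1.5, 0, 0], [0, 0, 0]], [1, [1.5, 0, 0], [0, 0.2, 0]], [1, [0, 0, 0], [0, 0, 0]], [1, [0, 0, 0], [0, 0, 0]]])

```text
time_s: 13.6
tcp_pos: [476.9, 49.2, 33.5]
ee_rot: [-0.001, 0.989, 0.149, -0.002]
contact_force: [-17.0, -8.9, 13.2]
width: 48.6
finger_force: 66.4
```

```bash
python3 m.py w10.png
```

```text
t 13.6 [10.64  0.82 33.47] F -18.8 -3.5 13.2 yaw 17.1 pitch: tool z in fix x,y deg [-0.18  0.1 ] w 48.561823223778255
plate rear/front top [[69.2, 60.0], [69.2, 60.0], [69.2, 60.0]]
```

Emit:
step_arm(motion=[[1, [0, 0, -0.5], [0, 0, 0]], [1, [0, 0, -0.5], [0, 0, 0]], [1, [0, 0, 0], [0, 0, 0]], [1, [0, 0, 0], [0, 0, 0]]])

```text
time_s: 14.15
tcp_pos: [477.1, 49.3, 33.5]
ee_rot: [-0.001, 0.989, 0.148, -0.001]
contact_force: [-13.1, -8.7, 5.7]
width: 49.1
finger_force: 65.3
```

```bash
python3 m.py w11.png
```

```text
t 14.15 [10.92  0.88 33.48] F -15.1 -4.5 5.7 yaw 17.07 pitch: tool z in fix x,y deg [-0.06  0.09] w 49.07153578709495
plate rear/front top [[69.8, 60.2], [69.8, 60.2], [69.8, 60.2]]
```

Emit:
step_arm(motion=[[1, [1, 0, 0], [0, 0, 0]], [1, [1, 0, -0.2], [0, 0.2, 0]], [1, [1, 0, 0], [0, 0, 0]], [1, [0, 0, 0], [0, 0, 0]], [1, [0, 0, 0], [0, 0, 0]]])

```text
time_s: 14.82
tcp_pos: [478.8, 49.9, 33.5]
ee_rot: [-0.001, 0.989, 0.149, -0.001]
contact_force: [-17.4, -12.0, 8.2]
width: 49.0
finger_force: 65.7
```

```bash
python3 m.py w12.png
```

```text
t 14.825 [12.7   0.89 33.51] F -20.2 -6.3 8.2 yaw 17.09 pitch: tool z in fix x,y deg [-0.07  0.11] w 49.02834644283414
plate rear/front top [[71.2, 62.0], [71.2, 62.0], [71.5, 62.0]]
```

Emit:
step_arm(motion=[[1, [1, 0, -0.2], [0, 0, 0]], [1, [0.7, 0, -0.1], [0, 0, 0]], [1, [0, 0, 0], [0, 0, 0]], [1, [0, 0, 0], [0, 0, 0]], [1, [0, 0, 0], [0, 0, 0]]])

```text
time_s: 15.5
tcp_pos: [480.0, 50.3, 33.5]
ee_rot: [-0.001, 0.989, 0.149, -0.001]
contact_force: [-17.3, -11.0, 6.8]
width: 48.8
finger_force: 65.6
```

```bash
python3 m.py w13.png; python3 - <<'E'
from h import *
# pointer against the notches, and block straightness: profile along the rail
s=r.observe(); C=cam("wrist",s); im=cv2.imread("pics/w13.png").astype(int).sum(2)/3
N=[proj(C,np.r_[o+x*d+44*n,22])[0] for x in(60,68,76)]; print(np.round(N,1).tolist())
u=int(N[1][0])
for a in(u-4,u,u+4): print(a,im[125:200,a-1:a+2].mean(1).astype(int).tolist())
E
```

```text
t 15.5 [13.95  0.92 33.5 ] F -19.8 -5.5 6.8 yaw 17.09 pitch: tool z in fix x,y deg [-0.13  0.12] w 48.76653087885247
plate rear/front top [[72.8, 63.2], [72.5, 63.3], [72.5, 63.3]]
[[171.9, 181.5], [170.0, 161.9], [168.0, 141.6]]
165 [237, 237, 237, 237, 236, 237, 237, 237, 237, 236, 236, 236, 236, 236, 236, 206, 90, 63, 62, 231, 236, 236, 236, 236, 236, 236, 236, 236, 235, 235, 235, 235, 235, 235, 235, 200, 124, 184, 212, 214, 214, 213, 181, 167, 211, 233, 234, 234, 234, 234, 234, 233, 234, 234, 233, 201, 83, 60, 61, 229, 233, 233, 233, 233, 233, 233, 232, 232, 232, 231, 230, 230, 229, 229, 228]
169 [100, 118, 142, 165, 225, 237, 238, 237, 238, 237, 237, 237, 237, 237, 237, 206, 92, 63, 64, 210, 235, 236, 236, 236, 236, 236, 235, 236, 236, 236, 235, 235, 235, 235, 235, 182, 108, 184, 213, 214, 214, 214, 198, 189, 189, 212, 234, 234, 234, 234, 234, 234, 234, 235, 234, 201, 85, 62, 62, 231, 234, 234, 234, 234, 234, 234, 234, 234, 234, 234, 234, 234, 234, 234, 234]
173 [98, 95, 91, 87, 82, 154, 232, 235, 236, 236, 236, 237, 237, 238, 238, 209, 92, 64, 66, 233, 237, 220, 237, 237, 237, 237, 237, 237, 237, 236, 236, 237, 236, 236, 236, 218, 127, 186, 212, 214, 215, 214, 230, 234, 235, 235, 235, 234, 235, 235, 234, 235, 234, 234, 234, 199, 84, 65, 63, 230, 233, 234, 234, 233, 233, 234, 233, 234, 233, 233, 233, 233, 233, 233, 234]
```

The pointer covers the half notch at rows 161–166, the same pattern it showed on the first notch at rest, and the plate is at 63.2. I'll check that the hold is steady.

Emit:
step_arm(motion=[[1, [0, 0, 0], [0, 0, 0]], [1, [0, 0, 0], [0, 0, 0]], [1, [0, 0, 0], [0, 0, 0]], [1, [0, 0, 0], [0, 0, 0]], [1, [0, 0, 0], [0, 0, 0]], [1, [0, 0, 0], [0, 0, 0]]])

```text
time_s: 16.3
tcp_pos: [480.0, 50.3, 33.5]
ee_rot: [-0.001, 0.989, 0.149, -0.001]
contact_force: [-16.9, -11.5, 6.7]
width: 48.8
finger_force: 65.6
```

```bash
python3 m.py w14.png && python3 -c "
from station import r
print(r.close_job())"
```

```text
t 16.3 [13.95  0.91 33.5 ] F -19.5 -6.1 6.7 yaw 17.09 pitch: tool z in fix x,y deg [-0.13  0.12] w 48.78278789000223
plate rear/front top [[72.8, 63.2], [72.5, 63.3], [72.5, 63.3]]
the job is handed in; nothing more can be done
None
```

The heat sink lies flat, fins up, between the guide strips and is held gripped against the stop plate, which has gone back about 8 of its 16 mm; the job was handed in at about 16 s with the fingers still holding, and the carton and mug were not touched.

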